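# Check tube adapters on the gauge pin and sort them

### The arm

A 6-joint arm with a two-finger parallel gripper is mounted at the origin on a cart in front of the work surface, level with it; the furniture and walls round the work are solid. World frame = base frame: x ahead of the robot, y to its left, z up, the work surface at z = 0. Lengths are in m, angles in degrees, forces in N, time in s.
With the tool pointing down it reaches from about 0.3 to 0.75 m from the base axis. Payload 8.5 kg.
Tool frame: the origin (TCP) lies midway between the tips of the shut fingers; the grasp point (between the pads) lies 19 mm behind it; y points along the fingers, z is the direction in which the jaws open and shut, and the axes are right-handed (so a half turn about y gives the same grasp; the last joint's range is limited). The gripper opens to 85 mm and grips with 20 to 120 N. Pads are 22 mm wide; open, the fingers measure 114 mm over their backs; the gripper's body (76 mm by 85 mm) begins 54 mm behind the grasp point. The pads swing forward as they close: fully open they stand 13 mm farther back than shut.
Start: joints at [-77.08, 21.807, 74.336, -0, 83.858, -12.336], TCP at [0.235, -0.497, 0.231] pointing down, gripper open.
Joint ranges: [-178.18, 178.18], [-50.72, 133.34], [12.68, 142.11], [-81.47, 261.47], [9.98, 163.14], [-165.26, 165.26]. Speed limits (degrees/s): [136.94, 136.94, 180, 180, 180, 180].

### API

Orientations are given as a 3x3 rotation matrix whose columns are the frame's x, y, z axes.
In Python, from rig import status, imaging, job gives the robot as it stands. The module is installed in compiled form; this text tells all that it offers.
- The arm moves only by the tool jog_arm, never from a script. Its argument "rows" is a list of rows, each an object of numbers: "hand": the opening, from 0 (shut) to 1 (fully open); "dx", "dy", "dz": the shift along the tool's x, y, z in cm; "ax", "ay", "az": the turn, a rotation vector about the tool's x, y, z in degrees. In form: [{"hand": .., "dx": .., "dy": .., "dz": .., "ax": .., "ay": .., "az": ..}, ...]. A call has exactly 5 rows; each row shifts and turns the commanded pose from where the row before left it, along the tool's axes as they then stand; what a row does not reach is not made up. A row lasts 1/12 s, in which the tool goes at most 41.7 mm and 7.16 degrees, less where a joint would pass 70% of its speed; a pose out of reach is approached as far as the arm can. A call is refused whole if a number of a shift passes 4.17 or a number of a turn 7.16, either way. A call with a gripper value outside its range is refused whole. The fingers move at their own pace and stop on an object; "newtons" is the grip in N (left out, the last holds). Time passes only in rows, so rows that do not move let the fingers close, or fill a call up. It gives the time, the measured TCP pose, the force and the opening at its end, in the units of the state.
- status.observe(): the state, without advancing time (a new reading comes with each control period).
- imaging.get_image(name): name is "scene" or "top" or "wrist"; returns the picture (420x560x3 uint8, red, green, blue); there is no depth.
- imaging.camera_model(name): a dict with "K" (3x3 intrinsics, pixels), "distortion" ([k1, k2, p1, p2, k3] as OpenCV has them; the pictures are not rectified), "position" and "rotation" of the camera in the world; the wrist camera has in their place "tool_from_camera" (4x4, takes a point from camera to tool coordinates, whose origin is the TCP and whose axes are the tool frame's). Camera axes: x right, y down, z forward; pixel columns grow to the right and rows downward; lengths in m; the calibration is good to about 2 mm. A picture is of the moment at which its call begins: read the wrist's pose just before it. camera_model takes no time and is no camera call.
- job.close_job(): hands the job in, once; it reports no verdict.
The state is a dict: "time_s": time; "q": joint angles; "qvel": joint speeds; "joint_efforts": joint torques, N m; "position": TCP position; "tool_rot": TCP orientation; "ft_force": force on the tool from outside, world axes, zero at the start; "wrist_torque": the same for the moment, N m; "grip_width": finger opening in m.
Only numpy, scipy, OpenCV 4.12 (cv2) and the standard library are available. Lean on these libraries where they do the work, as an engineer would, in place of code of your own. Each camera call takes 0.05 s, during which the arm holds its last target.

### The job

The two white tube adapters waiting on the rods of the gauge stand look alike, but they may have different bores. Push each in turn along the rods onto the steel gauge pin: if it slides right home against the shoulder, draw it off again and send it into the gutter on the robot's side of the stand; if it stops at the nose of the pin, send it into the gutter on the far side. Try both, leave both lying in their gutters, and do not disturb the beaker and the capped tubes behind the stand.

Things in the scene. Friction and masses are not known exactly. Their poses are not given: they have to be found in the camera images.
- gauge_stand: fixed aluminium stand, 168 mm (x) by 330 mm (y); origin on the worktop midway between its two rods. x points away from the robot across the stand, y along the rods to the left, z up. Rods: 8 mm thick, centres at x = +-12, z = 42 mm, from y = -126 to 164 mm. Grey post at the -y end: 52 mm wide, y = -152 to -130, top at z = 98 mm. An adapter pushed sideways off the rods (a 3 mm rise) rolls down by itself.
- pin_nose (a point): centre of the flat nose of the gauge pin, a fixed level steel pin 30 mm in diameter and 44 mm long that points to the stand's +y above the rods, with its axis 65 mm above the worktop; the rim of the nose is chamfered. Axes as the stand; it lies at x = 0, y = -76 mm of the stand.
- pin_shoulder (a point): centre of the shoulder face at the root of the gauge pin, 42 mm across, 65 mm above the worktop, 44 mm behind the nose (x = 0, y = -120 mm of the stand). An adapter that fits goes on until its mouth meets this face.
- near_gutter (a point): middle of the floor of the gutter on the robot's side, 6 mm above the worktop, at x = -56 mm of the stand. It runs the stand's length; from the rods a sheet slopes into it (x = -18, z = 36 mm to x = -50, z = 6 mm); outer lip at x = -83 mm, 36 mm high; end lips 24 mm high.
- far_gutter (a point): middle of the floor of the gutter on the side away from the robot, at x = +56 mm of the stand; mirror image of the near gutter, with the same slope and lips.
- adapter_a_center (a point): centre of a white plastic tube adapter: a round cup, 44 mm outer diameter, 60 mm long, about 110 g, at first lying on the rods (centre 65 mm up, coaxial with the pin), open mouth towards the pin. y axis along it, +y to the closed end (8 mm thick). Bore 52 mm deep: loose on the pin (centre ends 30 mm in front of the shoulder), or too small (stops 30 mm in front of the nose). Slides with under 1.5 N.
- adapter_b_center (a point): centre of the other white tube adapter, outwardly the same as adapter_a. Which of the two waits nearer to the pin varies; the gap between them along the rods is 55 mm or more.
- beaker_big: empty glass beaker, 71 mm across and 92 mm high, standing behind the stand; origin at the centre of its underside. Leave it alone.
- tube_blue: capped plastic tube with a blue cap, 34 mm across and 113 mm high, standing behind the stand; origin at the centre of its underside. Leave it alone.
- electrode_arm: white electrode holder standing behind the left end of the stand: round foot, column about 40 mm ahead of and 20 mm to the right of this point, and a jointed boom at 210 to 340 mm above the worktop, swung to the left, reaching about 200 mm from the column. Equipment to keep clear of.

How it is judged (in metres and radians):
On the way, in this order (a step that is already met when the one before it is completed fails the run):
1. the first adapter is tried on the pin: home to within 4 mm of the shoulder if it fits, or its mouth within 5 mm of the pin's nose if it does not (((x of adapter_a_center in the frame of gauge_stand between -0.006 and 0.006 m and z of adapter_a_center in the frame of gauge_stand between 0.058 and 0.072 m and y of adapter_a_center in the frame of gauge_stand below -0.086 m) or (x of adapter_b_center in the frame of gauge_stand between -0.006 and 0.006 m and z of adapter_b_center in the frame of gauge_stand between 0.058 and 0.072 m and y of adapter_b_center in the frame of gauge_stand below -0.041 m))), for 0.2 s.
2. with the first adapter sorted into its gutter, the other one is tried on the pin in the same way ((((x of adapter_a_center in the frame of gauge_stand between -0.083 and -0.035 m and y of adapter_a_center in the frame of gauge_stand between -0.158 and 0.168 m and z of adapter_a_center in the frame of gauge_stand below 0.045 m) and (x of adapter_b_center in the frame of gauge_stand between -0.006 and 0.006 m and z of adapter_b_center in the frame of gauge_stand between 0.058 and 0.072 m and y of adapter_b_center in the frame of gauge_stand below -0.041 m)) or ((x of adapter_b_center in the frame of gauge_stand between 0.035 and 0.083 m and y of adapter_b_center in the frame of gauge_stand between -0.158 and 0.168 m and z of adapter_b_center in the frame of gauge_stand below 0.045 m) and (x of adapter_a_center in the frame of gauge_stand between -0.006 and 0.006 m and z of adapter_a_center in the frame of gauge_stand between 0.058 and 0.072 m and y of adapter_a_center in the frame of gauge_stand below -0.086 m)))), for 0.2 s.
At the end, for the whole second after the job is handed in: the adapter that went home on the pin lies at rest in the gutter on the robot's side, the one that stopped at the nose lies at rest in the far gutter: each centre 35 to 83 mm from the stand's middle line, within the gutter's length and less than 45 mm above the worktop (x of adapter_a_center in the frame of gauge_stand between -0.083 and -0.035 m and y of adapter_a_center in the frame of gauge_stand between -0.158 and 0.168 m and z of each of adapter_a_center, adapter_b_center in the frame of gauge_stand below 0.045 m and x of adapter_b_center in the frame of gauge_stand between 0.035 and 0.083 m and y of adapter_b_center in the frame of gauge_stand between -0.158 and 0.168 m and linear speed of each of adapter_a, adapter_b below 0.02 m/s); the robot touches nothing.
It fails at once if the beaker is knocked over or shifted by more than 30 mm (distance of beaker_big from where it was at the start of the episode above 0.03 m).
It fails at once if the blue-capped tube is knocked over or shifted by more than 30 mm (distance of tube_blue from where it was at the start of the episode above 0.03 m).
It also fails if it takes over 61 s, if anything falls off the work surface, if the arm or the gripper's body presses on something with over 40 N, if the wrist force passes 120 N, or if a joint passes its speed limit or range.

## Working session

There is one attempt and no reset: what is moved stays moved. The work goes in short steps, Python scripts to look and compute and a tool call to move; the robot and the scene stay as the last step left them, time stands still between calls to the robot, and variables do not carry over. Pictures are saved under pics/ and viewed, and the job is handed in when it is done.

Besides the shell and the picture viewer there is one more tool, called after "Emit:" as name([rows], argument=value, ...), one row to a line, values as JSON. jog_arm: Moves the arm, as the interface text tells. Its arguments: {"type":"object","properties":{"rows":{"type":"array"},"newtons":{"type":"number"}},"required":["rows"]}

```bash
mkdir -p pics
python3 - <<'E'
from rig import status, imaging
import cv2,numpy as np
s=status.observe()
print({k:np.round(v,3).tolist() for k,v in s.items()})
for n in ["scene","top"]:
    im=imaging.get_image(n); cv2.imwrite(f"pics/{n}0.png",im[:,:,::-1])
for n in ["scene","top","wrist"]:
    print(n,imaging.camera_model(n))
E
```

```text
{'time_s': 0.0, 'q': [-77.079, 21.84, 74.384, -0.0, 83.859, -12.335], 'qvel': [-0.007, -0.007, 0.008, 0.044, 0.076, 0.003], 'joint_efforts': [-0.0, -44.846, -23.128, -0.0, 0.005, 0.0], 'position': [0.235, -0.497, 0.231], 'tool_rot': [[-0.904, -0.0, 0.427], [-0.427, 0.001, -0.904], [-0.0, -1.0, -0.001]], 'ft_force': [0.737, 0.551, 0.623], 'wrist_torque': [0.046, -0.054, 0.015], 'grip_width': 0.085}
scene {'K': array([[532.48064497,   0.        , 278.71076582],
       [  0.        , 532.48064497, 219.14353756],
       [  0.        ,   0.        ,   1.        ]]), 'distortion': array([-0.11472829,  0.        ,  0.        ,  0.        ,  0.        ]), 'position': array([-0.22369498, -0.71822481,  0.52253198]), 'rotation': array([[ 0.45638177, -0.41831556,  0.78532017],
       [-0.889359  , -0.18717899,  0.41713859],
       [-0.02750012, -0.88880601, -0.45745778]])}
top {'K': array([[479.3890178 ,   0.        , 278.3032742 ],
       [  0.        , 479.3890178 , 205.45269454],
       [  0.        ,   0.        ,   1.        ]]), 'distortion': array([-0.16161001,  0.        ,  0.        ,  
[... 161 characters left out ...]
89476, -0.01263032,  0.00713802],
       [-0.00445481, -0.20094523, -0.97959235]])}
wrist {'K': array([[317.10921069,   0.        , 279.19909637],
       [  0.        , 317.10921069, 214.86369376],
       [  0.        ,   0.        ,   1.        ]]), 'distortion': array([-0.01548842,  0.        ,  0.        ,  0.        ,  0.        ]), 'tool_from_camera': array([[-6.87028330e-04,  9.48930079e-01,  3.15485709e-01,
        -8.10727078e-02],
       [-1.22321198e-03, -3.15486345e-01,  9.48929328e-01,
        -1.42612742e-01],
       [ 9.99999016e-01,  2.66035433e-04,  1.37749070e-03,
        -6.78474484e-04],
       [ 0.00000000e+00,  0.00000000e+00,  0.00000000e+00,
         1.00000000e+00]])}
```

View pics/scene0.png

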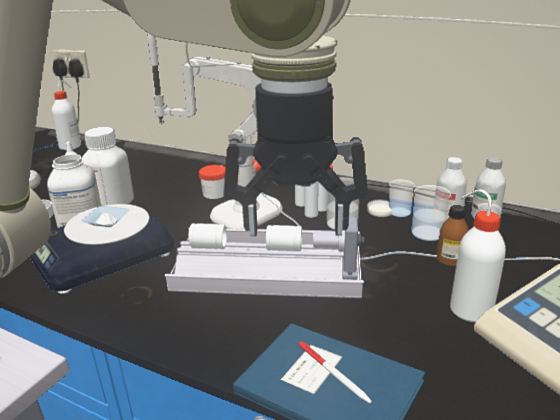

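View pics/top0.png

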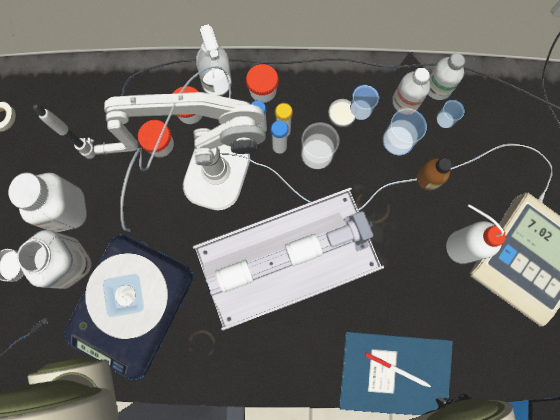

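The top view shows the stand clear of the arm: corners near (194,247), (350,189), (383,267) and (223,328), with the adapters near (234,276) and (304,249) and the pin and post at the right end. I'll enlarge it to measure accurately.

Run:
```python
import cv2
im=cv2.imread("pics/top0.png")
c=im[180:336,185:390]
cv2.imwrite("pics/top0c.png",cv2.resize(c,None,fx=3.8,fy=3.8,interpolation=cv2.INTER_CUBIC))
```

```text
(no output)
```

View pics/top0c.png

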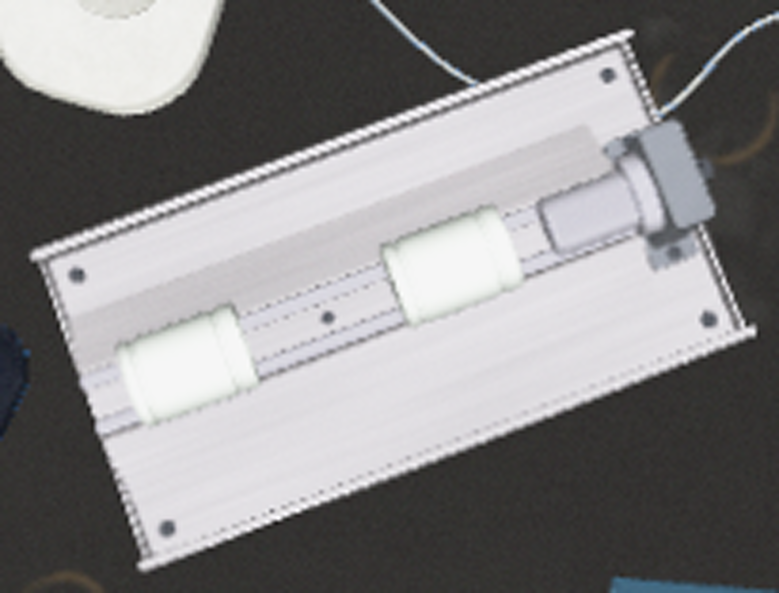

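```bash
cat > h.py <<'E'
import numpy as np,cv2
from scipy.optimize import least_squares
from rig import status,imaging
def cam(n):
    m=imaging.camera_model(n); 
    if n!="wrist": return m["K"],m["distortion"],m["position"],m["rotation"]
    s=status.observe(); R=np.array(s["tool_rot"]); T=m["tool_from_camera"]
    return m["K"],m["distortion"],R@T[:3,3]+np.array(s["position"]),R@T[:3,:3]
def proj(P,c):
    K,d,p,R=c; X=(np.atleast_2d(P)-p)@R
    return cv2.projectPoints(X,np.zeros(3),np.zeros(3),K,d)[0].reshape(-1,2)
def ray(uv,c,z):
    K,d,p,R=c
    n=cv2.undistortPoints(np.float64(uv).reshape(-1,1,2),K,d).reshape(-1,2)
    D=np.c_[n,np.ones(len(n))]@R.T
    return p+D*((z-p[2])/D[:,2])[:,None]
def S2W(pose,P):
    x,y,a=pose; P=np.atleast_2d(P)
    R=np.array([[np.cos(a),-np.sin(a),0],[np.sin(a),np.cos(a),0],[0,0,1]])
    return P@R.T+[x,y,0]
def W2S(pose,P):
    x,y,a=pose
    R=np.array([[np.cos(a),-np.sin(a),0],[np.sin(a),np.cos(a),0],[0,0,1]])
    return (np.atleast_2d(P)-[x,y,0])@R
E
python3 - <<'E'
from h import *
c=cam("top")
f=lambda L:(np.float64(L)+.5)/3.8-.5+[185,180]
cor=f([[35,253],[630,35],[752,330],[145,568]])
W=ray(cor,c,0.036); print(W.round(4))
print([np.linalg.norm(W[i]-W[(i+1)%4]) for i in range(4)])
nose=f([[549,228]])
M=np.array([[.084,.17,.036],[.084,-.16,.036],[-.084,-.16,.036],[-.084,.17,.036],[0,-.076,.065]])
obs=np.r_[cor,nose]
r=least_squares(lambda p:(proj(S2W(p,M),c)-obs).ravel(),[.45,-.3,.3])
print(r.x,np.degrees(r.x[2]),r.fun.reshape(-1,2).round(2))
pose=r.x; np.save("pose.npy",pose)
for L in ([[190,366]],[[452,266]]):
    w=ray(f(L),c,0.065); print(w,W2S(pose,w))
# other objects: draw model
im=cv2.imread("pics/top0.png"); big=cv2.resize(im[150:346,150:410],None,fx=3,fy=3,interpolation=cv2.INTER_CUBIC)
def cyl(y):
    t=np.linspace(0,2*np.pi,40); return [np.c_[.022*np.cos(t),0*t+y+e,.065+.022*np.sin(t)] for e in(-.03,.03)]
ad=[W2S(pose,ray(f(L),c,0.065))[0,1] for L in ([[190,366]],[[452,266]])]
for P in [M[[0,1,2,3,0]]]+cyl(ad[0])+cyl(ad[1]):
    q=((proj(S2W(pose,P),c)-[150,150]+.5)*3-.5).astype(int); cv2.polylines(big,[q.reshape(-1,1,2)],False,(0,0,255),1)
cv2.imwrite("pics/ov1.png",big)
E
```

```text
[[ 0.5069 -0.1342  0.036 ]
 [ 0.6251 -0.4393  0.036 ]
 [ 0.4722 -0.4995  0.036 ]
 [ 0.3502 -0.1955  0.036 ]]
[np.float64(0.327195721498069), np.float64(0.16435620483287247), np.float64(0.3275550289552546), np.float64(0.16818384948573953)]
[ 0.49075679 -0.32194522  0.37588357] 21.53654216254004 [[-0.62  0.18]
 [ 0.32 -1.23]
 [ 1.09  0.43]
 [-0.43  0.01]
 [-0.33  0.47]]
[[ 0.44940993 -0.21806058  0.065     ]] [[-0.00032469  0.11181     0.065     ]]
[[ 0.5001959  -0.34543127  0.065     ]] [[ 0.0001585  -0.02531138  0.065     ]]
```

View pics/ov1.png

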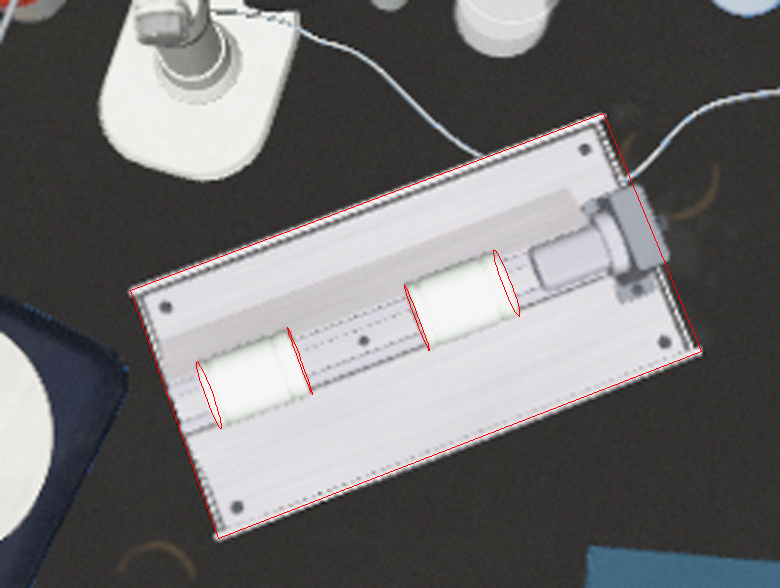

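The overlay fits the stand outline and both adapters to within 1–2 px. The adapter nearer the pin is at stand y ≈ -25 mm and the other at ≈ +112 mm. Next I'll locate the obstacles behind the stand and plan the approach.

```bash
cat >> h.py <<'E'
def plan(t,n=None):
    """t: TCP target in stand frame (m). prints tool-axis shift (cm) & turn left"""
    pose=np.load("pose.npy"); s=status.observe()
    R=np.array(s["tool_rot"]); p=np.array(s["position"]); a=pose[2]
    xs=np.array([np.cos(a),np.sin(a),0]); ys=np.array([-np.sin(a),np.cos(a),0])
    G=np.c_[-ys,[0,0,-1],xs]
    rv=cv2.Rodrigues(R.T@G)[0].ravel()
    print("t",round(s["time_s"],2),"tcp stand mm",(W2S(pose,p)[0]*1000).round(1),"F",(W2S((0,0,a),s["ft_force"])[0]).round(1),"w",round(s["grip_width"],4),"q",np.round(s["q"],0).tolist())
    d=S2W(pose,t)[0]-p
    print("turn deg",np.degrees(rv).round(2),"shift cm",(R.T@d*100).round(2))
    if n:
        Rk=R.copy()
        for k in range(n):
            print(k,(Rk.T@d*100/n).round(2)); Rk=Rk@cv2.Rodrigues(rv/n)[0]
E
python3 - <<'E'
from h import *
c=cam("top"); pose=np.load("pose.npy")
for n,uv,z in [("beaker base",(318,155),0.0),("beaker rim",(320,137),.092),("blue tube cap",(280,130),.113),("yellow cap",(284,112),.113),("boom elbow r",(250,125),.3),("boom l",(112,108),.3),("column",(212,165),.1),("foot right",(245,185),.01)]:
    w=ray([uv],c,z); print(n,w.round(3),W2S(pose,w).round(3))
plan([0,.035,.13],13)
E
```

```text
beaker base [[ 0.706 -0.378  0.   ]] [[ 0.179 -0.131  0.   ]]
beaker rim [[ 0.712 -0.375  0.092]] [[ 0.187 -0.131  0.092]]
blue tube cap [[ 0.717 -0.299  0.113]] [[ 0.219 -0.062  0.113]]
yellow cap [[ 0.754 -0.306  0.113]] [[ 0.251 -0.081  0.113]]
boom elbow r [[ 0.655 -0.256  0.3  ]] [[0.177 0.001 0.3  ]]
boom l [[ 0.682 -0.047  0.3  ]] [[0.279 0.186 0.3  ]]
column [[ 0.652 -0.173  0.1  ]] [[0.205 0.08  0.1  ]]
foot right [[ 0.637 -0.228  0.01 ]] [[0.17  0.034 0.01 ]]
t 0.1 tcp stand mm [-302.6  -69.   230.8] F [-0.1 -0.8  0.6] w 0.0855 q [-77.0, 22.0, 74.0, -0.0, 84.0, -12.0]
turn deg [ 5.000e-02 -8.628e+01 -7.000e-02] shift cm [-30.87  10.1   -8.4 ]
0 [-2.37  0.78 -0.65]
1 [-2.43  0.78 -0.37]
2 [-2.46  0.78 -0.08]
3 [-2.45  0.78  0.2 ]
4 [-2.41  0.78  0.48]
5 [-2.34  0.78  0.76]
6 [-2.24  0.78  1.02]
7 [-2.1   0.78  1.28]
8 [-1.94  0.78  1.51]
9 [-1.76  0.78  1.73]
10 [-1.54  0.78  1.92]
11 [-1.31  0.78  2.08]
12 [-1.06  0.78  2.22]
```

Emit:
jog_arm([
  {"hand": 0, "dx": -2.4, "dy": 0.5, "dz": -0.65, "ay": -6.6},
  {"hand": 0, "dx": -2.4, "dy": 0.5, "dz": -0.4, "ay": -6.6},
  {"hand": 0, "dx": -2.45, "dy": 0.5, "dz": -0.1, "ay": -6.6},
  {"hand": 0, "dx": -2.45, "dy": 0.5, "dz": 0.2, "ay": -6.6},
  {"hand": 0, "dx": -2.4, "dy": 0.5, "dz": 0.5, "ay": -6.6},
], newtons=25)

```text
invalid input at $.rows[0]: expected keys hand, dx, dy, dz, ax, ay, az
```

Emit:
jog_arm([
  {"hand": 0, "dx": -2.3, "dy": 0.8, "dz": 0.75, "ay": -6.6},
  {"hand": 0, "dx": -2.25, "dy": 0.8, "dz": 1.0, "ay": -6.6},
  {"hand": 0, "dx": -2.1, "dy": 0.8, "dz": 1.3, "ay": -6.6},
  {"hand": 0, "dx": -1.95, "dy": 0.8, "dz": 1.5, "ay": -6.6},
  {"hand": 0, "dx": -1.75, "dy": 0.8, "dz": 1.7, "ay": -6.6},
])

```text
invalid input at $.rows[0]: expected keys hand, dx, dy, dz, ax, ay, az
```

```bash
python3 -c "
from h import *
plan([0,.035,.13],4)"
```

```text
t 0.1 tcp stand mm [-302.6  -69.   230.8] F [-0.1 -0.8  0.6] w 0.0855 q [-77.0, 22.0, 74.0, -0.0, 84.0, -12.0]
turn deg [ 5.000e-02 -8.628e+01 -7.000e-02] shift cm [-30.87  10.1   -8.4 ]
0 [-7.72  2.52 -2.1 ]
1 [-7.95  2.52  0.88]
2 [-7.07  2.52  3.74]
3 [-5.2   2.52  6.08]
```

All keys are required in every row.

Emit:
jog_arm([
  {"hand": 0, "dx": -2.4, "dy": 0.5, "dz": -0.65, "ax": 0, "ay": -6.6, "az": 0},
  {"hand": 0, "dx": -2.4, "dy": 0.5, "dz": -0.4, "ax": 0, "ay": -6.6, "az": 0},
  {"hand": 0, "dx": -2.45, "dy": 0.5, "dz": -0.1, "ax": 0, "ay": -6.6, "az": 0},
  {"hand": 0, "dx": -2.45, "dy": 0.5, "dz": 0.2, "ax": 0, "ay": -6.6, "az": 0},
  {"hand": 0, "dx": -2.4, "dy": 0.5, "dz": 0.5, "ax": 0, "ay": -6.6, "az": 0},
], newtons=25)

```text
time_s: 0.52
position: [0.3286, -0.4165, 0.2058]
tool_rot: [[-0.521, -0.0, 0.853], [-0.853, 0.001, -0.521], [-0.0, -1.0, -0.001]]
ft_force: [0.5, -0.2, 0.4]
grip_width: 0.0255
```

Emit:
jog_arm([
  {"hand": 0, "dx": -2.3, "dy": 0.8, "dz": 0.75, "ax": 0, "ay": -6.6, "az": 0},
  {"hand": 0, "dx": -2.25, "dy": 0.8, "dz": 1.0, "ax": 0, "ay": -6.6, "az": 0},
  {"hand": 0, "dx": -2.1, "dy": 0.8, "dz": 1.3, "ax": 0, "ay": -6.6, "az": 0},
  {"hand": 0, "dx": -1.95, "dy": 0.8, "dz": 1.5, "ax": 0, "ay": -6.6, "az": 0},
  {"hand": 0, "dx": -1.75, "dy": 0.8, "dz": 1.7, "ax": 0, "ay": -6.6, "az": 0},
])

```text
time_s: 0.93
position: [0.422, -0.3372, 0.1657]
tool_rot: [[0.028, -0.0, 1.0], [-1.0, 0.001, 0.028], [-0.001, -1.0, -0.0]]
ft_force: [0.6, 0.4, 0.2]
grip_width: -0.0001
```

```bash
python3 -c "
from h import *
plan([0,.035,.13],4)"
```

```text
t 0.93 tcp stand mm [-69.5  11.  165.7] F [0.6 0.1 0.2] w -0.0001 q [-51.0, 24.0, 82.0, 0.0, 74.0, -53.0]
turn deg [  0.02 -19.96  -0.04] shift cm [-4.62  3.57  5.72]
0 [-1.16  0.89  1.43]
1 [-1.03  0.89  1.52]
2 [-0.89  0.89  1.61]
3 [-0.75  0.89  1.68]
```

Emit:
jog_arm([
  {"hand": 0, "dx": -1.3, "dy": 0.9, "dz": 1.4, "ax": 0, "ay": -5, "az": 0},
  {"hand": 0, "dx": -1.15, "dy": 0.9, "dz": 1.5, "ax": 0, "ay": -5, "az": 0},
  {"hand": 0, "dx": -1.0, "dy": 0.9, "dz": 1.6, "ax": 0, "ay": -5, "az": 0},
  {"hand": 0, "dx": -0.85, "dy": 0.9, "dz": 1.7, "ax": 0, "ay": -5, "az": 0},
  {"hand": 0, "dx": 0, "dy": 0, "dz": 0, "ax": 0, "ay": 0, "az": 0},
])

```text
time_s: 1.35
position: [0.4773, -0.2834, 0.1284]
tool_rot: [[0.369, -0.002, 0.93], [-0.93, 0.003, 0.369], [-0.004, -1.0, -0.001]]
ft_force: [-0.9, 0.2, 0.0]
grip_width: 0.0
```

```bash
python3 -c "
from h import *
plan([0,.038,.052])
im=imaging.get_image('top'); cv2.imwrite('pics/top1.png',im[:,:,::-1])
c=cam('wrist');im=imaging.get_image('wrist'); cv2.imwrite('pics/wr1.png',im[:,:,::-1])
"
```

```text
t 1.35 tcp stand mm [  1.7  40.8 128.4] F [-0.8  0.5  0. ] w 0.0 q [-43.0, 28.0, 83.0, 0.0, 70.0, -65.0]
turn deg [ 0.05  0.09 -0.21] shift cm [ 0.31  7.64 -0.16]
```

View pics/wr1.png

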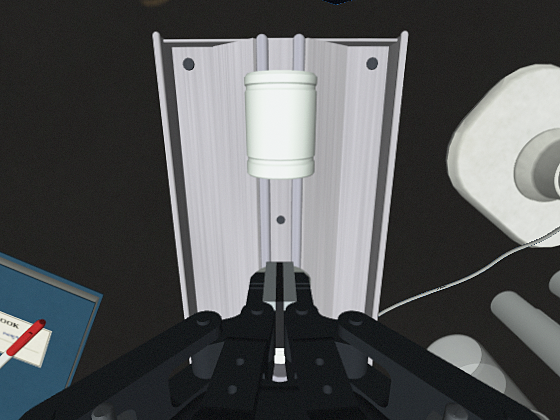

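View pics/top1.png

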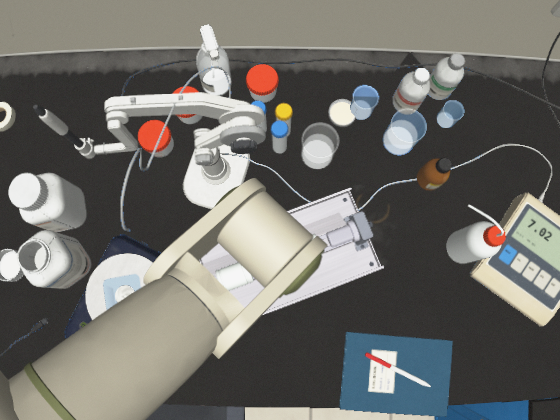

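The wrist view shows the shut fingers at column 280, midway between the rods at columns 263 and 299, and clear of the left adapter. I'll lower them between the adapters.

Emit:
jog_arm([
  {"hand": 0, "dx": 0.1, "dy": 1.9, "dz": -0.1, "ax": 0, "ay": 0, "az": -0.2},
  {"hand": 0, "dx": 0.1, "dy": 2.0, "dz": -0.06, "ax": 0, "ay": 0, "az": 0},
  {"hand": 0, "dx": 0.1, "dy": 2.0, "dz": 0, "ax": 0, "ay": 0, "az": 0},
  {"hand": 0, "dx": 0, "dy": 1.7, "dz": 0, "ax": 0, "ay": 0, "az": 0},
  {"hand": 0, "dx": 0, "dy": 0, "dz": 0, "ax": 0, "ay": 0, "az": 0},
])

```text
time_s: 1.87
position: [0.4743, -0.2896, 0.052]
tool_rot: [[0.36, -0.002, 0.933], [-0.933, -0.0, 0.36], [-0.001, -1.0, -0.002]]
ft_force: [-0.5, 0.3, -0.8]
grip_width: -0.0001
```

```bash
python3 -c "
from h import *
plan([0,.016,.052])
"
```

```text
t 1.87 tcp stand mm [-3.4 36.1 52. ] F [-0.3  0.5 -0.8] w -0.0001 q [-44.0, 33.0, 88.0, -0.0, 59.0, -65.0]
turn deg [ 0.13 -0.45 -0.05] shift cm [ 2.01 -0.    0.36]
```

Emit:
jog_arm([
  {"hand": 0, "dx": 0.6, "dy": 0, "dz": 0.2, "ax": 0, "ay": -0.4, "az": 0},
  {"hand": 0, "dx": 0.6, "dy": 0, "dz": 0.15, "ax": 0, "ay": 0, "az": 0},
  {"hand": 0, "dx": 0.6, "dy": 0, "dz": 0, "ax": 0, "ay": 0, "az": 0},
  {"hand": 0, "dx": 0.5, "dy": 0, "dz": 0, "ax": 0, "ay": 0, "az": 0},
  {"hand": 0, "dx": 0.5, "dy": 0, "dz": 0, "ax": 0, "ay": 0, "az": 0},
])

```text
time_s: 2.28
position: [0.49, -0.3151, 0.0552]
tool_rot: [[0.369, 0.002, 0.93], [-0.93, -0.004, 0.369], [0.005, -1.0, 0.001]]
ft_force: [-0.3, 0.9, 1.4]
grip_width: 0.0002
```

```bash
python3 -c "
from h import *
plan([0,-.005,.052])
"
```

```text
t 2.28 tcp stand mm [ 1.8  6.6 55.2] F [0.  0.9 1.4] w 0.0002 q [-44.0, 35.0, 83.0, -0.0, 62.0, -66.0]
turn deg [-0.03  0.1   0.26] shift cm [ 1.16  0.33 -0.18]
```

Emit:
jog_arm([
  {"hand": 0, "dx": 0.3, "dy": 0, "dz": 0, "ax": 0, "ay": 0, "az": 0},
  {"hand": 0, "dx": 0.3, "dy": 0, "dz": 0, "ax": 0, "ay": 0, "az": 0},
  {"hand": 0, "dx": 0.2, "dy": 0, "dz": 0, "ax": 0, "ay": 0, "az": 0},
  {"hand": 0, "dx": 0.2, "dy": 0, "dz": 0, "ax": 0, "ay": 0, "az": 0},
  {"hand": 0, "dx": 0.2, "dy": 0, "dz": 0, "ax": 0, "ay": 0, "az": 0},
])

```text
time_s: 2.7
position: [0.494, -0.3255, 0.0545]
tool_rot: [[0.369, 0.001, 0.929], [-0.929, -0.003, 0.369], [0.003, -1.0, -0.0]]
ft_force: [-0.3, 1.1, 0.8]
grip_width: 0.0003
```

```bash
python3 -c "
from h import *
plan([0,-.005,.052])
"
```

```text
t 2.7 tcp stand mm [ 1.7 -4.5 54.5] F [0.2 1.1 0.8] w 0.0003 q [-45.0, 36.0, 81.0, -0.0, 62.0, -66.0]
turn deg [0.01 0.12 0.19] shift cm [ 0.05  0.25 -0.17]
```

Emit:
jog_arm([
  {"hand": 0, "dx": 0.2, "dy": 0, "dz": 0, "ax": 0, "ay": 0, "az": 0},
  {"hand": 0, "dx": 0.2, "dy": 0, "dz": 0, "ax": 0, "ay": 0, "az": 0},
  {"hand": 0, "dx": 0.2, "dy": 0, "dz": 0, "ax": 0, "ay": 0, "az": 0},
  {"hand": 0, "dx": 0.2, "dy": 0, "dz": 0, "ax": 0, "ay": 0, "az": 0},
  {"hand": 0, "dx": 0.2, "dy": 0, "dz": 0, "ax": 0, "ay": 0, "az": 0},
])

```text
time_s: 3.12
position: [0.4942, -0.3263, 0.0543]
tool_rot: [[0.37, -0.01, 0.929], [-0.929, 0.014, 0.371], [-0.017, -1.0, -0.004]]
ft_force: [-18.1, 45.8, 29.6]
grip_width: 0.0006
```

```bash
python3 -c "
from h import *
plan([0,-.005,.052])
im=imaging.get_image('top'); cv2.imwrite('pics/top2.png',im[:,:,::-1])
im=imaging.get_image('scene'); cv2.imwrite('pics/sc2.png',cv2.resize(im[200:310,150:390,::-1],None,fx=3.3,fy=3.3,interpolation=cv2.INTER_CUBIC))
"
```

```text
t 3.12 tcp stand mm [ 1.6 -5.3 54.3] F [-0.  49.3 29.6] w 0.0006 q [-45.0, 36.0, 81.0, 0.0, 64.0, -67.0]
turn deg [ 0.21  0.21 -0.97] shift cm [-0.03  0.23 -0.16]
```

View pics/sc2.png

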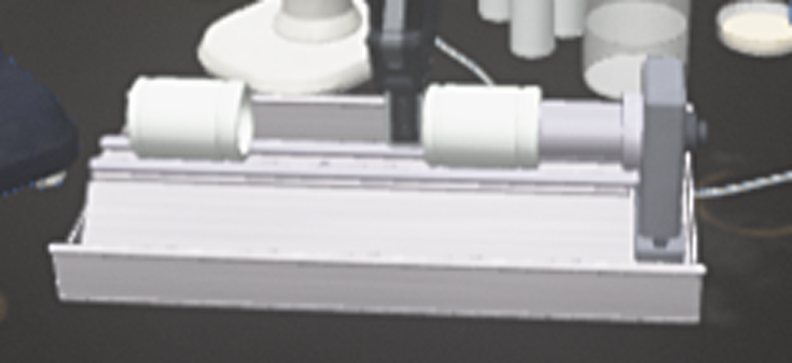

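The adapter stopped with 49 N on the fingers at TCP y ≈ -5 mm. That puts its centre at ≈ -46 mm with its mouth on the nose, and the picture shows the whole pin still bare. It doesn't fit, so it goes to the far gutter. I'll back off, go round on the robot's side and roll it over the rod.

Emit:
jog_arm([
  {"hand": 0, "dx": -0.6, "dy": 0, "dz": 0, "ax": 0, "ay": 0, "az": 0},
  {"hand": 0, "dx": -0.8, "dy": -0.1, "dz": 0, "ax": 0, "ay": 0, "az": 0},
  {"hand": 0, "dx": -1.0, "dy": 0, "dz": 0, "ax": 0, "ay": 0, "az": 0},
  {"hand": 0, "dx": -0.8, "dy": 0, "dz": -1.5, "ax": 0, "ay": 0, "az": 0},
  {"hand": 0, "dx": 0, "dy": 0, "dz": -2.0, "ax": 0, "ay": 0, "az": 0},
])

```text
time_s: 3.63
position: [0.4533, -0.3163, 0.0553]
tool_rot: [[0.371, 0.001, 0.929], [-0.929, -0.003, 0.371], [0.003, -1.0, 0.0]]
ft_force: [0.3, -0.5, 0.1]
grip_width: -0.0001
```

```bash
python3 -c "
from h import *
plan([-.054,-.046,.055])
"
```

```text
t 3.63 tcp stand mm [-32.8  19.   55.3] F [ 0.1 -0.6  0.1] w -0.0001 q [-47.0, 33.0, 88.0, -0.0, 59.0, -69.0]
turn deg [-0.01  0.25  0.2 ] shift cm [ 6.49  0.05 -2.15]
```

Emit:
jog_arm([
  {"hand": 0, "dx": 0, "dy": 0, "dz": -2.0, "ax": 0, "ay": 0.2, "az": 0.2},
  {"hand": 0, "dx": 1.5, "dy": 0, "dz": 0, "ax": 0, "ay": 0, "az": 0},
  {"hand": 0, "dx": 2.0, "dy": 0, "dz": 0, "ax": 0, "ay": 0, "az": 0},
  {"hand": 0, "dx": 2.0, "dy": 0, "dz": 0, "ax": 0, "ay": 0, "az": 0},
  {"hand": 0, "dx": 1.0, "dy": 0, "dz": 0, "ax": 0, "ay": 0, "az": 0},
])

```text
time_s: 4.05
position: [0.459, -0.388, 0.0555]
tool_rot: [[0.365, 0.001, 0.931], [-0.931, -0.002, 0.365], [0.002, -1.0, 0.0]]
ft_force: [0.2, -0.1, -0.6]
grip_width: 0.0004
```

```bash
python3 -c "
from h import *
plan([-.036,-.046,.055])
"
```

```text
t 4.05 tcp stand mm [-53.8 -49.8  55.5] F [ 0.2 -0.2 -0.6] w 0.0004 q [-51.0, 37.0, 80.0, -0.0, 63.0, -73.0]
turn deg [-0.02 -0.14  0.13] shift cm [-0.38  0.05  1.77]
```

Emit:
jog_arm([
  {"hand": 0, "dx": -0.3, "dy": 0, "dz": 0.7, "ax": 0, "ay": 0, "az": 0},
  {"hand": 0, "dx": 0, "dy": 0, "dz": 0.6, "ax": 0, "ay": 0, "az": 0},
  {"hand": 0, "dx": 0, "dy": 0, "dz": 0.4, "ax": 0, "ay": 0, "az": 0},
  {"hand": 0, "dx": 0, "dy": 0, "dz": 0.4, "ax": 0, "ay": 0, "az": 0},
  {"hand": 0, "dx": 0, "dy": 0, "dz": 0.4, "ax": 0, "ay": 0, "az": 0},
])

```text
time_s: 4.47
position: [0.4788, -0.3739, 0.0561]
tool_rot: [[0.367, -0.006, 0.93], [-0.93, -0.001, 0.367], [-0.001, -1.0, -0.006]]
ft_force: [-24.5, -5.7, 15.7]
grip_width: -0.0003
```

Emit:
jog_arm([
  {"hand": 0, "dx": 0, "dy": 0, "dz": 0.3, "ax": 0, "ay": 0, "az": 0},
  {"hand": 0, "dx": 0, "dy": 0, "dz": 0.3, "ax": 0, "ay": 0, "az": 0},
  {"hand": 0, "dx": 0, "dy": 0, "dz": 0.3, "ax": 0, "ay": 0, "az": 0},
  {"hand": 0, "dx": 0, "dy": 0, "dz": 0.3, "ax": 0, "ay": 0, "az": 0},
  {"hand": 0, "dx": 0, "dy": 0, "dz": 0, "ax": 0, "ay": 0, "az": 0},
])

```text
time_s: 4.88
position: [0.4926, -0.3688, 0.0553]
tool_rot: [[0.367, 0.0, 0.93], [-0.93, 0.0, 0.367], [-0.0, -1.0, 0.0]]
ft_force: [0.7, 0.1, 0.1]
grip_width: 0.0002
```

```bash
python3 -c "
from h import *
plan([-.026,-.046,.055])
im=imaging.get_image('scene'); cv2.imwrite('pics/sc3.png',cv2.resize(im[200:310,150:390,::-1],None,fx=3.3,fy=3.3,interpolation=cv2.INTER_CUBIC))
"
```

```text
t 4.88 tcp stand mm [-15.5 -44.3  55.3] F [ 0.7 -0.1  0.1] w 0.0002 q [-48.0, 38.0, 77.0, 0.0, 65.0, -69.0]
turn deg [-0.02 -0.02 -0.  ] shift cm [ 0.17  0.03 -1.05]
```

View pics/sc3.png

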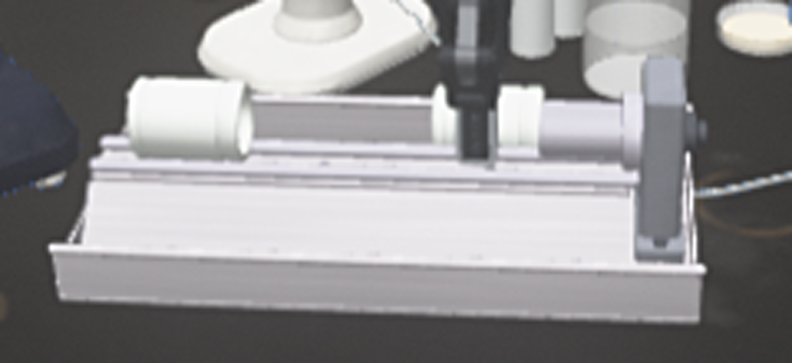

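Emit:
jog_arm([
  {"hand": 0, "dx": 0, "dy": 0, "dz": -1.8, "ax": 0, "ay": 0, "az": 0},
  {"hand": 0, "dx": -1.0, "dy": 0, "dz": -2.0, "ax": 0, "ay": 0, "az": 0},
  {"hand": 0, "dx": -3.0, "dy": 0, "dz": 0, "ax": 0, "ay": 0, "az": 0},
  {"hand": 0, "dx": -3.5, "dy": 0, "dz": 0, "ax": 0, "ay": 0, "az": 0},
  {"hand": 0, "dx": -2.5, "dy": 0, "dz": 0, "ax": 0, "ay": 0, "az": 0},
])

```text
time_s: 5.35
position: [0.4185, -0.2882, 0.0551]
tool_rot: [[0.365, -0.001, 0.931], [-0.931, 0.001, 0.365], [-0.002, -1.0, -0.0]]
ft_force: [1.5, 0.7, -0.8]
grip_width: -0.0002
```

```bash
python3 -c "
from h import *
plan([-.054,.172,.055])
im=imaging.get_image('top'); cv2.imwrite('pics/top4.png',im[:,:,::-1])
im=imaging.get_image('scene'); cv2.imwrite('pics/sc4.png',cv2.resize(im[200:310,150:390,::-1],None,fx=3.3,fy=3.3,interpolation=cv2.INTER_CUBIC))
"
```

```text
t 5.35 tcp stand mm [-54.8  57.9  55.1] F [ 1.6  0.1 -0.8] w -0.0002 q [-48.0, 30.0, 95.0, 0.0, 55.0, -69.0]
turn deg [ 0.02 -0.11 -0.09] shift cm [-11.41   0.03   0.06]
```

View pics/sc4.png

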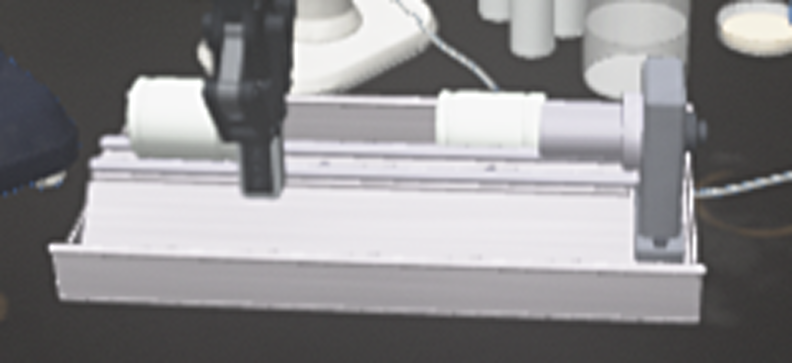

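View pics/top4.png

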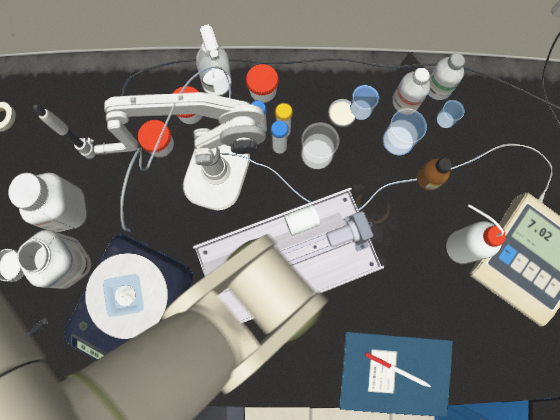

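The first adapter now lies in the far gutter, at about (303,220) in the top view, and the rods by the pin are free. I'll go round to the closed end of the second one.

Emit:
jog_arm([
  {"hand": 0, "dx": -3.0, "dy": 0, "dz": 0, "ax": 0, "ay": 0, "az": 0},
  {"hand": 0, "dx": -3.5, "dy": 0, "dz": 0, "ax": 0, "ay": 0, "az": 0},
  {"hand": 0, "dx": -3.0, "dy": 0, "dz": 0, "ax": 0, "ay": 0, "az": 0},
  {"hand": 0, "dx": -1.5, "dy": 0, "dz": 0, "ax": 0, "ay": 0, "az": 0},
  {"hand": 0, "dx": 0, "dy": 0, "dz": 0, "ax": 0, "ay": 0, "az": 0},
])

```text
time_s: 5.87
position: [0.3787, -0.1857, 0.0554]
tool_rot: [[0.367, -0.001, 0.93], [-0.93, 0.001, 0.367], [-0.002, -1.0, -0.001]]
ft_force: [0.4, -0.5, 0.0]
grip_width: -0.0005
```

```bash
python3 -c "
from h import *
plan([0,.168,.055])
"
```

```text
t 5.87 tcp stand mm [-54.2 167.9  55.4] F [ 0.2 -0.7  0. ] w -0.0005 q [-42.0, 23.0, 108.0, 0.0, 48.0, -64.0]
turn deg [ 0.04  0.02 -0.1 ] shift cm [-0.01  0.04  5.42]
```

Emit:
jog_arm([
  {"hand": 0, "dx": 0, "dy": 0, "dz": 1.5, "ax": 0, "ay": 0, "az": 0},
  {"hand": 0, "dx": 0, "dy": 0, "dz": 2.0, "ax": 0, "ay": 0, "az": 0},
  {"hand": 0, "dx": 0, "dy": 0, "dz": 1.4, "ax": 0, "ay": 0, "az": 0},
  {"hand": 0, "dx": 0, "dy": 0, "dz": 0.5, "ax": 0, "ay": 0, "az": 0},
  {"hand": 0, "dx": 0, "dy": 0, "dz": 0, "ax": 0, "ay": 0, "az": 0},
])

```text
time_s: 6.28
position: [0.4313, -0.1689, 0.0553]
tool_rot: [[0.367, 0.001, 0.93], [-0.93, -0.001, 0.367], [0.001, -1.0, 0.001]]
ft_force: [0.4, -0.4, -1.1]
grip_width: -0.0001
```

```bash
python3 -c "
from h import *
plan([0,.005,.055])
im=imaging.get_image('scene'); cv2.imwrite('pics/sc5.png',cv2.resize(im[200:310,150:390,::-1],None,fx=3.3,fy=3.3,interpolation=cv2.INTER_CUBIC))
"
```

```text
t 6.28 tcp stand mm [  0.8 164.2  55.3] F [ 0.3 -0.5 -1.1] w -0.0001 q [-36.0, 26.0, 102.0, -0.0, 51.0, -58.0]
turn deg [-0.03 -0.02  0.06] shift cm [15.92  0.05 -0.08]
```

View pics/sc5.png

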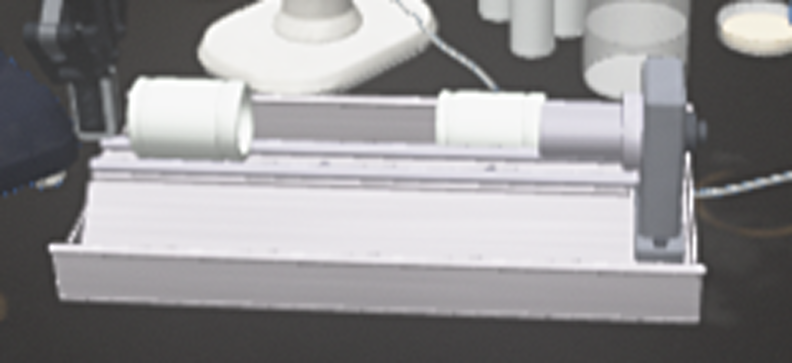

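The fingers stand just behind the closed end. Now I'll push steadily.

Emit:
jog_arm([
  {"hand": 0, "dx": 0.5, "dy": 0, "dz": 0, "ax": 0, "ay": 0, "az": 0},
  {"hand": 0, "dx": 0.5, "dy": 0, "dz": 0, "ax": 0, "ay": 0, "az": 0},
  {"hand": 0, "dx": 0.6, "dy": 0, "dz": 0, "ax": 0, "ay": 0, "az": 0},
  {"hand": 0, "dx": 0.8, "dy": 0, "dz": 0, "ax": 0, "ay": 0, "az": 0},
  {"hand": 0, "dx": 0.8, "dy": 0, "dz": 0, "ax": 0, "ay": 0, "az": 0},
])

```text
time_s: 6.75
position: [0.4417, -0.199, 0.0554]
tool_rot: [[0.365, -0.0, 0.931], [-0.931, -0.0, 0.365], [-0.0, -1.0, -0.0]]
ft_force: [-0.5, 1.3, 0.5]
grip_width: -0.0
```

Emit:
jog_arm([
  {"hand": 0, "dx": 0.8, "dy": 0, "dz": 0, "ax": 0, "ay": 0, "az": 0},
  {"hand": 0, "dx": 0.8, "dy": 0, "dz": 0, "ax": 0, "ay": 0, "az": 0},
  {"hand": 0, "dx": 0.8, "dy": 0, "dz": 0, "ax": 0, "ay": 0, "az": 0},
  {"hand": 0, "dx": 0.8, "dy": 0, "dz": 0, "ax": 0, "ay": 0, "az": 0},
  {"hand": 0, "dx": 0.8, "dy": 0, "dz": 0, "ax": 0, "ay": 0, "az": 0},
])

```text
time_s: 7.17
position: [0.4566, -0.236, 0.0553]
tool_rot: [[0.366, -0.0, 0.931], [-0.931, 0.0, 0.366], [-0.0, -1.0, -0.0]]
ft_force: [0.1, 0.4, 0.0]
grip_width: 0.0004
```

Emit:
jog_arm([
  {"hand": 0, "dx": 0.8, "dy": 0, "dz": 0, "ax": 0, "ay": 0, "az": 0},
  {"hand": 0, "dx": 0.8, "dy": 0, "dz": 0, "ax": 0, "ay": 0, "az": 0},
  {"hand": 0, "dx": 0.8, "dy": 0, "dz": 0, "ax": 0, "ay": 0, "az": 0},
  {"hand": 0, "dx": 0.8, "dy": 0, "dz": 0, "ax": 0, "ay": 0, "az": 0},
  {"hand": 0, "dx": 0.8, "dy": 0, "dz": 0, "ax": 0, "ay": 0, "az": 0},
])

```text
time_s: 7.58
position: [0.4712, -0.2732, 0.0554]
tool_rot: [[0.366, 0.0, 0.931], [-0.931, -0.0, 0.366], [0.0, -1.0, 0.0]]
ft_force: [-0.1, 0.1, 0.3]
grip_width: 0.0002
```

```bash
python3 -c "
from h import *
plan([0,.000,.055])
"
```

```text
t 7.58 tcp stand mm [-0.3 52.5 55.4] F [-0.   0.1  0.3] w 0.0002 q [-43.0, 32.0, 89.0, -0.0, 58.0, -64.0]
turn deg [-0.   -0.08  0.  ] shift cm [5.25 0.04 0.03]
```

Emit:
jog_arm([
  {"hand": 0, "dx": 0.8, "dy": 0, "dz": 0, "ax": 0, "ay": 0, "az": 0},
  {"hand": 0, "dx": 0.8, "dy": 0, "dz": 0, "ax": 0, "ay": 0, "az": 0},
  {"hand": 0, "dx": 0.8, "dy": 0, "dz": 0, "ax": 0, "ay": 0, "az": 0},
  {"hand": 0, "dx": 0.8, "dy": 0, "dz": 0, "ax": 0, "ay": 0, "az": 0},
  {"hand": 0, "dx": 0.6, "dy": 0, "dz": 0, "ax": 0, "ay": 0, "az": 0},
])

```text
time_s: 8.0
position: [0.4852, -0.3088, 0.0554]
tool_rot: [[0.366, 0.0, 0.931], [-0.931, -0.0, 0.366], [0.0, -1.0, 0.0]]
ft_force: [0.6, -0.5, -0.6]
grip_width: 0.0002
```

Emit:
jog_arm([
  {"hand": 0, "dx": 0.4, "dy": 0, "dz": 0, "ax": 0, "ay": 0, "az": 0},
  {"hand": 0, "dx": 0.3, "dy": 0, "dz": 0, "ax": 0, "ay": 0, "az": 0},
  {"hand": 0, "dx": 0.3, "dy": 0, "dz": 0, "ax": 0, "ay": 0, "az": 0},
  {"hand": 0, "dx": 0.3, "dy": 0, "dz": 0, "ax": 0, "ay": 0, "az": 0},
  {"hand": 0, "dx": 0.3, "dy": 0, "dz": 0, "ax": 0, "ay": 0, "az": 0},
])

```text
time_s: 8.42
position: [0.4908, -0.3228, 0.0554]
tool_rot: [[0.366, -0.0, 0.931], [-0.931, 0.0, 0.366], [-0.0, -1.0, -0.0]]
ft_force: [-0.7, -0.4, -0.4]
grip_width: -0.0
```

```bash
python3 -c "
from h import *
plan([0,-.049,.055])
"
```

```text
t 8.42 tcp stand mm [-0.3 -0.8 55.4] F [-0.8 -0.1 -0.4] w -0.0 q [-45.0, 36.0, 82.0, 0.0, 62.0, -66.0]
turn deg [ 0.   -0.07 -0.01] shift cm [4.82 0.04 0.04]
```

Emit:
jog_arm([
  {"hand": 0, "dx": 0.3, "dy": 0, "dz": 0, "ax": 0, "ay": 0, "az": 0},
  {"hand": 0, "dx": 0.3, "dy": 0, "dz": 0, "ax": 0, "ay": 0, "az": 0},
  {"hand": 0, "dx": 0.3, "dy": 0, "dz": 0, "ax": 0, "ay": 0, "az": 0},
  {"hand": 0, "dx": 0.2, "dy": 0, "dz": 0, "ax": 0, "ay": 0, "az": 0},
  {"hand": 0, "dx": 0, "dy": 0, "dz": 0, "ax": 0, "ay": 0, "az": 0},
])

```text
time_s: 8.83
position: [0.4949, -0.3334, 0.0554]
tool_rot: [[0.366, 0.0, 0.931], [-0.931, -0.0, 0.366], [0.0, -1.0, 0.0]]
ft_force: [-0.8, -0.3, 0.1]
grip_width: 0.0001
```

```bash
python3 -c "
from h import *
plan([0,-.049,.055])
"
```

```text
t 8.83 tcp stand mm [ -0.4 -12.2  55.4] F [-0.8  0.   0.1] w 0.0001 q [-45.0, 36.0, 80.0, -0.0, 63.0, -67.0]
turn deg [-0.   -0.09  0.02] shift cm [3.68 0.04 0.04]
```

It passed the nose without force, so it's sliding on. I'll push on towards the shoulder.

Emit:
jog_arm([
  {"hand": 0, "dx": 0.5, "dy": 0, "dz": 0, "ax": 0, "ay": 0, "az": 0},
  {"hand": 0, "dx": 0.6, "dy": 0, "dz": 0, "ax": 0, "ay": 0, "az": 0},
  {"hand": 0, "dx": 0.6, "dy": 0, "dz": 0, "ax": 0, "ay": 0, "az": 0},
  {"hand": 0, "dx": 0.6, "dy": 0, "dz": 0, "ax": 0, "ay": 0, "az": 0},
  {"hand": 0, "dx": 0.5, "dy": 0, "dz": 0, "ax": 0, "ay": 0, "az": 0},
])

```text
time_s: 9.25
position: [0.5053, -0.3598, 0.0554]
tool_rot: [[0.366, 0.0, 0.931], [-0.931, -0.0, 0.366], [0.0, -1.0, 0.0]]
ft_force: [-0.8, 0.3, 0.8]
grip_width: -0.0001
```

Emit:
jog_arm([
  {"hand": 0, "dx": 0.2, "dy": 0, "dz": 0, "ax": 0, "ay": 0, "az": 0},
  {"hand": 0, "dx": 0.2, "dy": 0, "dz": 0, "ax": 0, "ay": 0, "az": 0},
  {"hand": 0, "dx": 0.2, "dy": 0, "dz": 0, "ax": 0, "ay": 0, "az": 0},
  {"hand": 0, "dx": 0.1, "dy": 0, "dz": 0, "ax": 0, "ay": 0, "az": 0},
  {"hand": 0, "dx": 0, "dy": 0, "dz": 0, "ax": 0, "ay": 0, "az": 0},
])

```text
time_s: 9.67
position: [0.5076, -0.3656, 0.0554]
tool_rot: [[0.366, 0.0, 0.931], [-0.931, -0.0, 0.366], [0.0, -1.0, -0.0]]
ft_force: [-0.3, -0.7, -0.3]
grip_width: -0.0002
```

```bash
python3 -c "
from h import *
plan([0,-.049,.055])
"
```

```text
t 9.67 tcp stand mm [ -0.4 -46.8  55.4] F [-0.6 -0.6 -0.3] w -0.0002 q [-47.0, 39.0, 75.0, -0.0, 66.0, -68.0]
turn deg [ 0.   -0.08  0.01] shift cm [0.22 0.04 0.04]
```

Emit:
jog_arm([
  {"hand": 0, "dx": 0.1, "dy": 0, "dz": 0, "ax": 0, "ay": 0, "az": 0},
  {"hand": 0, "dx": 0.1, "dy": 0, "dz": 0, "ax": 0, "ay": 0, "az": 0},
  {"hand": 0, "dx": 0.1, "dy": 0, "dz": 0, "ax": 0, "ay": 0, "az": 0},
  {"hand": 0, "dx": 0.05, "dy": 0, "dz": 0, "ax": 0, "ay": 0, "az": 0},
  {"hand": 0, "dx": 0, "dy": 0, "dz": 0, "ax": 0, "ay": 0, "az": 0},
])

```text
time_s: 10.08
position: [0.5084, -0.3677, 0.0553]
tool_rot: [[0.366, -0.001, 0.931], [-0.931, 0.002, 0.366], [-0.003, -1.0, -0.0]]
ft_force: [-2.1, 5.8, 2.6]
grip_width: -0.0001
```

```bash
python3 -c "
from h import *
plan([0,-.049,.055])
im=imaging.get_image('scene'); cv2.imwrite('pics/sc6.png',cv2.resize(im[200:310,150:390,::-1],None,fx=3.3,fy=3.3,interpolation=cv2.INTER_CUBIC))
"
```

```text
t 10.08 tcp stand mm [ -0.4 -49.   55.3] F [0.1 6.2 2.6] w -0.0001 q [-47.0, 39.0, 75.0, 0.0, 66.0, -68.0]
turn deg [ 0.03 -0.06 -0.16] shift cm [-0.    0.03  0.04]
```

View pics/sc6.png

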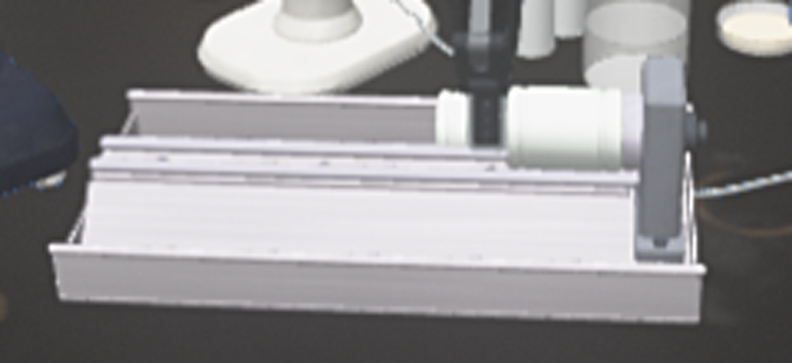

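It's home: 6 N at TCP y = -49 mm, 44 mm past the nose contact, and the picture shows the adapter against the shoulder. So it goes to the near gutter. I'll back off, lift, and grip it from above to draw it off.

Emit:
jog_arm([
  {"hand": 0, "dx": -0.8, "dy": 0, "dz": 0, "ax": 0, "ay": 0, "az": 0},
  {"hand": 0, "dx": -1.0, "dy": -1.0, "dz": 0, "ax": 0, "ay": 0, "az": 0},
  {"hand": 0, "dx": 0, "dy": -2.5, "dz": 0, "ax": 0, "ay": 0, "az": 0},
  {"hand": 0, "dx": 0, "dy": -2.5, "dz": 0, "ax": 0, "ay": 0, "az": 0},
  {"hand": 0, "dx": 0, "dy": 0, "dz": 0, "ax": 0, "ay": 0, "az": 0},
])

```text
time_s: 10.55
position: [0.5037, -0.3528, 0.1211]
tool_rot: [[0.366, 0.006, 0.93], [-0.93, -0.007, 0.366], [0.009, -1.0, 0.003]]
ft_force: [0.4, -1.1, -0.0]
grip_width: 0.0001
```

Emit:
jog_arm([
  {"hand": 0.75, "dx": 1.5, "dy": 0, "dz": 0, "ax": 0, "ay": 0, "az": 0},
  {"hand": 0.75, "dx": 1.8, "dy": 0, "dz": 0, "ax": 0, "ay": 0, "az": 0},
  {"hand": 0.75, "dx": 1.3, "dy": 0, "dz": 0, "ax": 0, "ay": 0, "az": 0},
  {"hand": 0.75, "dx": 0, "dy": 0, "dz": 0, "ax": 0, "ay": 0, "az": 0},
  {"hand": 0.75, "dx": 0, "dy": 0, "dz": 0, "ax": 0, "ay": 0, "az": 0},
])

```text
time_s: 10.97
position: [0.5188, -0.3945, 0.1153]
tool_rot: [[0.366, -0.0, 0.931], [-0.931, 0.0, 0.366], [-0.0, -1.0, -0.0]]
ft_force: [0.3, 0.7, 0.3]
grip_width: 0.0607
```

```bash
python3 -c "
from h import *
plan([0,-.077,.045])
im=imaging.get_image('wrist'); cv2.imwrite('pics/wr7.png',im[:,:,::-1])
"
```

```text
t 10.97 tcp stand mm [ -0.6 -77.7 115.3] F [0.5 0.5 0.3] w 0.0607 q [-48.0, 37.0, 67.0, -0.0, 76.0, -69.0]
turn deg [ 0.01 -0.1  -0.02] shift cm [-0.07  7.03  0.06]
```

View pics/wr7.png

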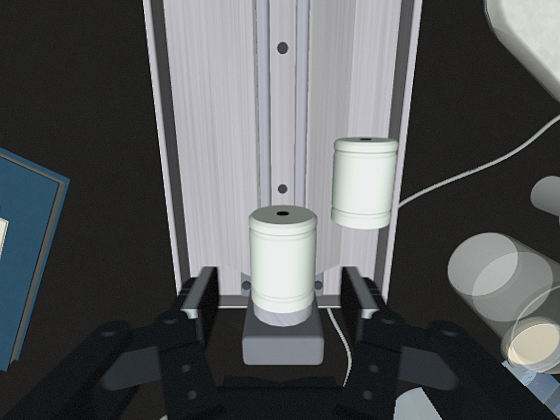

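The wrist view shows the adapter on the pin at column 283, midway between the fingers at columns 210 and 355. The other adapter lies in the far gutter at (365,185). I'll descend and grip.

Emit:
jog_arm([
  {"hand": 0.75, "dx": 0, "dy": 1.5, "dz": 0.06, "ax": 0, "ay": 0, "az": 0},
  {"hand": 0.75, "dx": 0, "dy": 2.0, "dz": 0, "ax": 0, "ay": 0, "az": 0},
  {"hand": 0.75, "dx": 0, "dy": 2.0, "dz": 0, "ax": 0, "ay": 0, "az": 0},
  {"hand": 0.75, "dx": 0, "dy": 1.3, "dz": 0, "ax": 0, "ay": 0, "az": 0},
  {"hand": 0.75, "dx": 0, "dy": 0, "dz": 0, "ax": 0, "ay": 0, "az": 0},
])

```text
time_s: 11.43
position: [0.5184, -0.3925, 0.0447]
tool_rot: [[0.366, -0.004, 0.93], [-0.93, 0.004, 0.366], [-0.005, -1.0, -0.002]]
ft_force: [-1.5, 0.1, -0.0]
grip_width: 0.0639
```

Emit:
jog_arm([
  {"hand": 0.35, "dx": 0, "dy": 0, "dz": 0, "ax": 0, "ay": 0, "az": 0},
  {"hand": 0.35, "dx": 0, "dy": 0, "dz": 0, "ax": 0, "ay": 0, "az": 0},
  {"hand": 0.35, "dx": 0, "dy": 0, "dz": 0, "ax": 0, "ay": 0, "az": 0},
  {"hand": 0.35, "dx": 0, "dy": 0, "dz": 0, "ax": 0, "ay": 0, "az": 0},
  {"hand": 0.35, "dx": 0, "dy": 0, "dz": 0, "ax": 0, "ay": 0, "az": 0},
], newtons=25)

```text
time_s: 11.85
position: [0.5201, -0.3943, 0.0488]
tool_rot: [[0.366, 0.002, 0.931], [-0.931, -0.001, 0.366], [0.001, -1.0, 0.001]]
ft_force: [0.7, 5.0, 7.6]
grip_width: 0.0428
```

```bash
python3 -c "
from h import *
plan([0,-.020,.045])
"
```

```text
t 11.85 tcp stand mm [  0.8 -78.1  48.8] F [2.5 4.4 7.6] w 0.0428 q [-48.0, 41.0, 71.0, 0.0, 68.0, -69.0]
turn deg [-0.07 -0.07  0.06] shift cm [-5.81  0.37 -0.08]
```

Gripped (43 mm). I'll draw it off the pin gently.

Emit:
jog_arm([
  {"hand": 0.35, "dx": -0.5, "dy": 0, "dz": 0, "ax": 0, "ay": 0, "az": 0},
  {"hand": 0.35, "dx": -0.8, "dy": 0, "dz": 0, "ax": 0, "ay": 0, "az": 0},
  {"hand": 0.35, "dx": -1.0, "dy": 0, "dz": 0, "ax": 0, "ay": 0, "az": 0},
  {"hand": 0.35, "dx": -1.0, "dy": 0, "dz": 0, "ax": 0, "ay": 0, "az": 0},
  {"hand": 0.35, "dx": -1.0, "dy": 0, "dz": 0, "ax": 0, "ay": 0, "az": 0},
])

```text
time_s: 12.27
position: [0.5047, -0.3553, 0.0488]
tool_rot: [[0.366, 0.004, 0.931], [-0.931, -0.004, 0.366], [0.005, -1.0, 0.002]]
ft_force: [4.5, -2.3, 5.4]
grip_width: 0.043
```

Emit:
jog_arm([
  {"hand": 0.35, "dx": -1.0, "dy": 0, "dz": 0, "ax": 0, "ay": 0, "az": 0},
  {"hand": 0.35, "dx": -1.0, "dy": 0, "dz": 0, "ax": 0, "ay": 0, "az": 0},
  {"hand": 0.35, "dx": -0.8, "dy": 0, "dz": 0, "ax": 0, "ay": 0, "az": 0},
  {"hand": 0.35, "dx": 0, "dy": 0, "dz": 0, "ax": 0, "ay": 0, "az": 0},
  {"hand": 0.35, "dx": 0, "dy": 0, "dz": 0, "ax": 0, "ay": 0, "az": 0},
])

```text
time_s: 12.68
position: [0.4938, -0.3274, 0.0487]
tool_rot: [[0.366, 0.001, 0.931], [-0.931, 0.0, 0.366], [0.0, -1.0, 0.001]]
ft_force: [1.1, 5.8, 11.1]
grip_width: 0.043
```

```bash
python3 -c "
from h import *
plan([-.03,-.010,.055])
im=imaging.get_image('scene'); cv2.imwrite('pics/sc8.png',cv2.resize(im[200:310,150:390,::-1],None,fx=3.3,fy=3.3,interpolation=cv2.INTER_CUBIC))
im=imaging.get_image('wrist'); cv2.imwrite('pics/wr8.png',im[:,:,::-1])
"
```

```text
t 12.68 tcp stand mm [ 0.9 -6.2 48.7] F [ 3.2  5.  11.1] w 0.043 q [-45.0, 36.0, 82.0, 0.0, 62.0, -67.0]
turn deg [-0.07 -0.06  0.02] shift cm [ 0.38 -0.63 -3.09]
```

View pics/sc8.png

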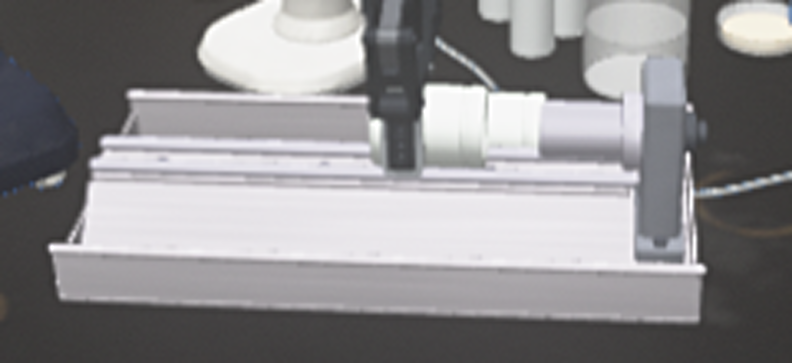

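View pics/wr8.png

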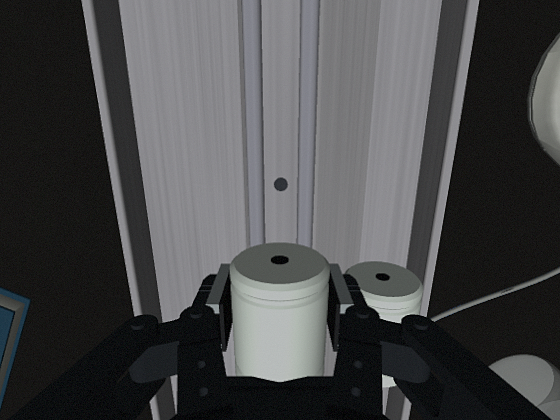

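It's off the pin, gripped, with its centre at ≈ -18 mm. Now I'll lift it slightly and carry it over the near slope.

Emit:
jog_arm([
  {"hand": 0.35, "dx": 0, "dy": -1.0, "dz": 0, "ax": 0, "ay": 0, "az": 0},
  {"hand": 0.35, "dx": 0, "dy": -0.8, "dz": 0, "ax": 0, "ay": 0, "az": 0},
  {"hand": 0.35, "dx": 0, "dy": 0, "dz": -1.0, "ax": 0, "ay": 0, "az": 0},
  {"hand": 0.35, "dx": 0, "dy": 0, "dz": -1.4, "ax": 0, "ay": 0, "az": 0},
  {"hand": 0.35, "dx": 0, "dy": 0, "dz": -1.0, "ax": 0, "ay": 0, "az": 0},
])

```text
time_s: 13.2
position: [0.4601, -0.3414, 0.0651]
tool_rot: [[0.365, -0.001, 0.931], [-0.931, 0.0, 0.365], [-0.001, -1.0, -0.001]]
ft_force: [-0.5, -0.1, -1.1]
grip_width: 0.0432
```

```bash
python3 -c "
from h import *
plan([-.035,-.006,.048])
"
```

```text
t 13.2 tcp stand mm [-35.7  -6.8  65.1] F [-0.5  0.1 -1.1] w 0.0432 q [-48.0, 34.0, 84.0, -0.0, 62.0, -70.0]
turn deg [ 0.05 -0.1  -0.04] shift cm [-0.08  1.71  0.07]
```

Emit:
jog_arm([
  {"hand": 0.35, "dx": 0, "dy": 0.9, "dz": 0, "ax": 0, "ay": 0, "az": 0},
  {"hand": 0.35, "dx": 0, "dy": 0.8, "dz": 0, "ax": 0, "ay": 0, "az": 0},
  {"hand": 0.35, "dx": 0, "dy": 0, "dz": 0, "ax": 0, "ay": 0, "az": 0},
  {"hand": 0.65, "dx": 0, "dy": 0, "dz": 0, "ax": 0, "ay": 0, "az": 0},
  {"hand": 0.65, "dx": 0, "dy": 0, "dz": 0, "ax": 0, "ay": 0, "az": 0},
])

```text
time_s: 13.62
position: [0.4622, -0.3409, 0.0481]
tool_rot: [[0.366, -0.0, 0.931], [-0.931, 0.0, 0.366], [-0.0, -1.0, -0.0]]
ft_force: [-0.8, -0.7, -0.5]
grip_width: 0.0557
```

Emit:
jog_arm([
  {"hand": 0.65, "dx": 0, "dy": 0, "dz": 0, "ax": 0, "ay": 0, "az": 0},
  {"hand": 0.65, "dx": 0, "dy": -0.4, "dz": 0, "ax": 0, "ay": 0, "az": 0},
  {"hand": 0.65, "dx": 0, "dy": -0.8, "dz": 0, "ax": 0, "ay": 0, "az": 0},
  {"hand": 0.65, "dx": 0, "dy": -1.2, "dz": 0, "ax": 0, "ay": 0, "az": 0},
  {"hand": 0.65, "dx": 0, "dy": -1.5, "dz": 0, "ax": 0, "ay": 0, "az": 0},
])

```text
time_s: 14.03
position: [0.462, -0.3408, 0.0882]
tool_rot: [[0.366, -0.0, 0.931], [-0.931, 0.0, 0.366], [-0.0, -1.0, -0.0]]
ft_force: [0.1, 0.2, 0.9]
grip_width: 0.0554
```

Emit:
jog_arm([
  {"hand": 0.65, "dx": 0, "dy": -2.5, "dz": 0, "ax": 0, "ay": 0, "az": 0},
  {"hand": 0.65, "dx": 0, "dy": -3.5, "dz": 0, "ax": 0, "ay": 0, "az": 0},
  {"hand": 0.65, "dx": 0, "dy": -3.0, "dz": 0, "ax": 0, "ay": 0, "az": 0},
  {"hand": 0.65, "dx": 0, "dy": -1.5, "dz": 0, "ax": 0, "ay": 0, "az": 0},
  {"hand": 0.65, "dx": 0, "dy": 0, "dz": 0, "ax": 0, "ay": 0, "az": 0},
])

```text
time_s: 14.45
position: [0.4631, -0.3419, 0.1973]
tool_rot: [[0.366, 0.006, 0.931], [-0.931, -0.006, 0.366], [0.008, -1.0, 0.003]]
ft_force: [-1.2, 0.2, 0.1]
grip_width: 0.0556
```

```bash
python3 -c "
from h import *
plan([-.035,-.006,.2])
im=imaging.get_image('wrist'); cv2.imwrite('pics/wr9.png',im[:,:,::-1])
im=imaging.get_image('scene'); cv2.imwrite('pics/sc9.png',cv2.resize(im[200:310,150:390,::-1],None,fx=3.3,fy=3.3,interpolation=cv2.INTER_CUBIC))
"
```

```text
t 14.45 tcp stand mm [-33.1  -8.4 197.3] F [-1.1  0.6  0.1] w 0.0556 q [-48.0, 26.0, 74.0, 0.0, 80.0, -70.0]
turn deg [-0.17 -0.06  0.46] shift cm [-0.23 -0.27 -0.19]
```

View pics/sc9.png

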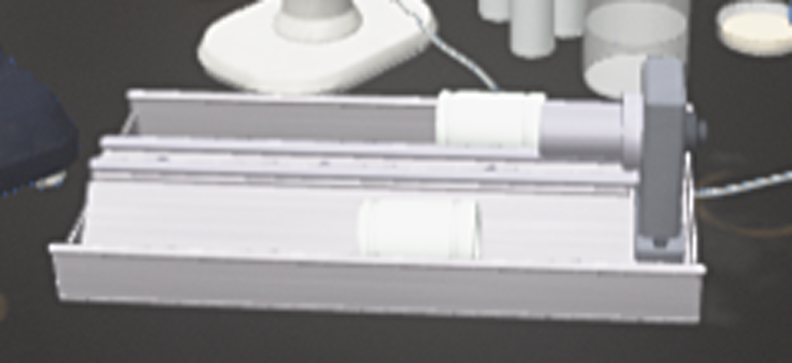

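View pics/wr9.png

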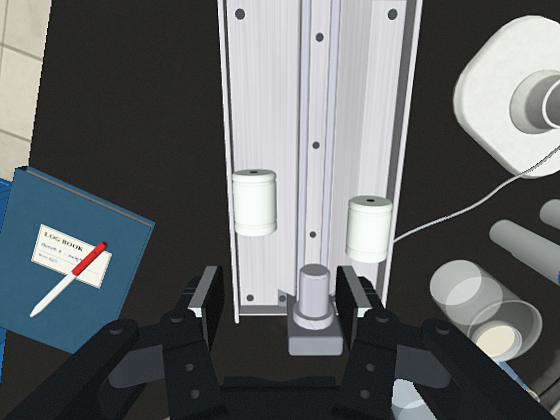

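Both adapters lie in their gutters: the wrist view has the near one at (255,203) and the far one at (369,229), and the pin is bare. I'll let things settle, then check positions and movement.

Emit:
jog_arm([
  {"hand": 0.65, "dx": 0, "dy": 0, "dz": 0, "ax": 0, "ay": 0, "az": 0},
  {"hand": 0.65, "dx": 0, "dy": 0, "dz": 0, "ax": 0, "ay": 0, "az": 0},
  {"hand": 0.65, "dx": 0, "dy": 0, "dz": 0, "ax": 0, "ay": 0, "az": 0},
  {"hand": 0.65, "dx": 0, "dy": 0, "dz": 0, "ax": 0, "ay": 0, "az": 0},
  {"hand": 0.65, "dx": 0, "dy": 0, "dz": 0, "ax": 0, "ay": 0, "az": 0},
])

```text
time_s: 14.97
position: [0.4619, -0.3409, 0.1919]
tool_rot: [[0.366, -0.001, 0.931], [-0.931, 0.001, 0.366], [-0.001, -1.0, -0.0]]
ft_force: [-0.2, 0.3, -0.1]
grip_width: 0.0556
```

Run:
```python
from h import *
pose=np.load("pose.npy")
c=cam("wrist"); a=imaging.get_image('wrist')
g=a.min(axis=2)
m=((g>205)*255).astype(np.uint8); m[:, :215]=0; m[:,405:]=0; m[270:]=0
n,l,st,ce=cv2.connectedComponentsWithStats(cv2.morphologyEx(m,cv2.MORPH_OPEN,np.ones((5,5))))
for i in range(1,n):
    if st[i,4]>600: print(st[i],ce[i].round(1),(W2S(pose,ray([ce[i]],c,.035))*1000).round(1))
for uv in [(255,203),(369,229)]: print(uv,(W2S(pose,ray([uv],c,.035))*1000).round(1))
jog=[imaging.get_image('scene') for _ in range(4)]
print("motion",np.abs(jog[0][200:310,190:390].astype(int)-jog[3][200:310,190:390]).max())
t=imaging.get_image('top'); cv2.imwrite('pics/top10.png',t[:,:,::-1])
b=cv2.imread('pics/top0.png')[:,:,::-1]
d=np.abs(t.astype(int)-b)[85:170,255:350].max(axis=2); print("behind diff >40:",(d>40).sum())
plan([-.035,-.006,.2])
```

```text
[  228     0    72   270 15964] [265.4 127.6] [[-46.4  58.8  35. ]]
[314   0  19  39 660] [322.7  17.5] [[  2.4 147.3  35. ]]
[ 360    2   45  199 5721] [382.5 100.9] [[58.4 81.9 35. ]]
[ 311   40   20  106 1281] [318.6  84.9] [[ 0.9 95.2 35. ]]
[ 308  151   15   86 1103] [315.1 195.7] [[ 1.2 -5.4 35. ]]
[ 353  210   40   60 2121] [372.  239.3] [[ 61.  -51.4  35. ]]
(255, 203) [[-57.6 -12.8  35. ]]
(369, 229) [[ 57.  -40.2  35. ]]
motion 4
behind diff >40: 0
t 15.27 tcp stand mm [-33.7  -7.2 192.4] F [-0.   0.1  0.1] w 0.0557 q [-48.0, 26.0, 74.0, 0.0, 80.0, -70.0]
turn deg [-0.   -0.09 -0.  ] shift cm [-0.12 -0.76 -0.13]
```

View pics/top10.png

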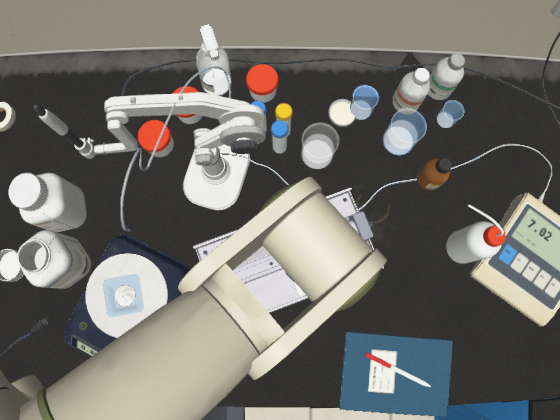

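The adapters sit at stand x ≈ -58 and ≈ +57 mm, nothing is moving, and the beaker and tubes haven't changed since the start. I'm handing in the job.

```bash
python3 -c "
from rig import job
print(job.close_job())"
```

```text
the job is handed in; nothing more can be done
None
```

I tried both adapters on the pin and sorted them. I handed the job in at about 15 s of the 61 s allowed; it reports no verdict.

- **First adapter (nearer the pin):** it stopped at the nose, with 49 N on the fingers, so it doesn't fit. I rolled it over the rod into the far gutter, where it lies at stand x ≈ +57, y ≈ -40 mm.
- **Second adapter:** it passed the nose without force and met the shoulder 44 mm further on at 6 N, so it fits. I gripped it, drew it off and released it over the near slope. It lies in the near gutter at stand x ≈ -58, y ≈ -13 mm.
- **Last checks:** repeated scene pictures showed no movement, and the force on the tool was about 0 with the gripper held clear above the stand. The part of the top view with the beaker and blue-capped tube was unchanged from the start.
- **Check that failed:** my automatic blob detection in the final wrist picture merged the adapters with the bright sheet metal. The resting positions therefore come from pixels I read by eye, about 2 mm uncertain at best. That is well inside the 35–83 mm band.

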